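Flip open the timer guard and start the tumbler

TASK

Using only the fingertips, grasping nothing, flip the yellow-framed guard of the tumbler timer up and right over its hinge until it leans back and stays open by itself. Only after that, press the round red button all the way down and let it come up again, leaving the guard open. Leave the quartz point, grit canister, mortar and colander where they stand.

Things in the scene. Friction and masses are not known exactly. Their poses are not given: they have to be found in the camera images.
- timer: Grey tumbler timer screwed to the shelf, 170 (x) x 140 (y) x 70 mm; origin at the centre of its underside, x from its front to its rear, z up. Front (x -85 to 30 mm): a deck 45 mm high, open at the front, with 12 mm wide cheek walls 68 mm high at both sides and the red button in its middle. Rear (x 30 to 85): housing 70 mm high with display.
- guard (a joint): Hinge of the flip guard, rad: 0 = shut (level), grows as the front edge rises; 1.57 = upright, past which it falls back by its own weight to its stop at 2.05 and rests there; below 1.57 it falls shut. Light (60 to 130 g), free hinge, lies along the timer's y.
- guard_hinge (a point): Point on the hinge axis, middle of its length, at x = 30, y = 0, z = 73 mm of the timer; axes as the timer's.
- guard_lip (a point): Front edge, middle, of the guard's finger lip; turns with the guard; shut, its axes are the timer's. The guard is a flat plate 4 mm thick, 136 wide (yellow frame, clear window), reaching 115 mm from the hinge; its lip, 70 wide, 4 thick, goes on to 147 mm, so 32 mm in front of the timer's front face. Shut, its underside is 70 mm above the shelf, with empty space below.
- start_button (a joint): Travel of the round red push button, m: 0 = up, 0.006 = fully down; spring return, about 5 N when fully down. It is covered by the guard until the guard is open.
- start_button_top (a point): Centre of the button's top face, diameter 32 mm, at x = -40, y = 0, z = 67 mm of the timer (in a black ring 48 mm wide; the window of the shut guard shows it); it is pressed straight down.
- quartz: Smoky quartz point standing upright, 48 mm wide, 95 mm tall, loose; origin at the centre of its underside. Bystander.
- canister: Grey plastic grit canister with black lid, diameter 84 mm, 116 mm tall, loose; origin at the centre of its underside. Bystander.
- mortar: Beige ceramic mortar, rim diameter 96 mm, 60 mm tall, with its pestle leaning out on its +x side up to 91 mm high, loose; origin at the centre of its underside. Bystander.
- colander: Steel rinse colander, rim diameter 170 mm, 75 mm tall, loose; origin at the centre of its underside. Bystander.

How it is judged:
On the way, in this order (a step that is already met when the one before it is completed fails the run):
1. the guard leans back past upright and stays open with the robot off it (value of joint guard above 1.85 rad and contact force between each of the fingers, the arm and guard below 0.05 N), for 0.3 s.
2. with the guard open, the red button is pressed all the way down (value of joint start_button above 0.0048 m and value of joint guard above 1.85 rad), for 0.1 s.
At the end, for the whole second after the job is handed in: The guard rests open (joint above 1.85 rad), the button has been pressed at least 4.8 mm after that and is up again (below 1.5 mm), and each bystander is within 20 mm of where it began (value of joint guard above 1.85 rad and value of joint start_button below 0.0015 m and distance of each of quartz, canister, mortar, colander from where it was at the start of the episode below 0.02 m); the robot touches nothing.
It fails at once if the button is pressed before the guard stands open (value of joint start_button above 0.003 m and value of joint guard below 1.6 rad).
It fails at once if the quartz is pushed, lifted or knocked over (more than 20 mm) (distance of quartz from where it was at the start of the episode above 0.02 m).
It fails at once if the canister is pushed, lifted or knocked over (more than 20 mm) (distance of canister from where it was at the start of the episode above 0.02 m).
It fails at once if the mortar is pushed, lifted or knocked over (more than 20 mm) (distance of mortar from where it was at the start of the episode above 0.02 m).
It fails at once if the colander is pushed, lifted or knocked over (more than 20 mm) (distance of colander from where it was at the start of the episode above 0.02 m).
It also fails if it takes over 45 s, if anything falls off the work surface, if the arm or the gripper's body presses on something with over 40 N, if the wrist force passes 120 N, or if a joint passes its speed limit or range.

ROBOT

A 7-joint arm with a two-finger parallel gripper is mounted at the origin on the work surface. World frame = base frame: x ahead of the robot, y to its left, z up, the work surface at z = 0. Lengths are in m, angles in rad, forces in N, time in s.
With the tool pointing down it reaches from about 0.425 to 0.95 m from the base axis. Payload 4.7 kg.
Tool frame: the origin (TCP) lies on the centre line of the jaws, within the pads' length; the fingertips stand robot.nose_length ahead of it and the grasp point (between the pads) lies 8 mm behind it (robot.nose_length is the distance from the TCP to the fingertips, in m); z points along the fingers, y is the line along which they close (so a half turn about z gives the same grasp; the last joint's range is limited). The gripper opens to 85 mm and grips with 20 to 120 N. Pads are 22 mm wide; open, the fingers measure 114 mm over their backs; the gripper's body (76 mm by 85 mm) begins 54 mm behind the grasp point. The pads swing forward as they close: fully open they stand 13 mm farther back than shut.
Start: joints at [1.273, 0.469, -0.049, 1.532, 0.024, 1.141, -0.082], TCP at [0.179, -0.651, 0.242] pointing down, gripper open.
Joint ranges: [-2.59, 2.59], [-0.33, 1.99], [-1.39, 1.29], [0.1, 2.45], [-1.04, 4.18], [0.21, 1.99], [-2.66, 2.66]. Speed limits (rad/s): [2.57, 2.57, 3.14, 3.14, 3.14, 3.14, 3.14].

INTERFACE

Orientations are given as [roll, pitch, yaw] about the fixed x, y, z axes, in that order (R = Rz(yaw) Ry(pitch) Rx(roll)).
In Python, from plant import robot gives the robot as it stands. Calls block until the motion is done:
- robot.goto(position, orientation): joint-space move of the TCP to a pose.
- robot.move_straight(position, vel=0.15, attitude=None, contact_N=None): straight line of the TCP; attitude=None keeps the orientation; vel is the mean speed in m/s. With contact_N (N) it stops when the force on the tool has changed by that much, and returns True; else False.
- robot.move_joints(angles): joint-space move.
- robot.grip(opening, strength=None): opening from 0.0 (shut) to 1.0 (fully open); strength is the grip in N (None keeps the last); returns when the fingers have stopped.
- robot.sleep(seconds).
- robot.inverse_kinematics(position, orientation): joint angles nearest the present ones, or None.
- robot.sense(): the state.
- robot.grab_frame(name): name is "scene" or "top" or "wrist"; returns a dict with "image" (400x640x3 uint8, red, green, blue), "range_z" (400x640 float32, m along the optical axis (not along the pixel's ray), 0 where there is no reading), "fx", "fy", "cx", "cy" (pixels), "R" (3x3) and "t" (3): a world point X has camera coordinates R X + t. Camera axes: x right, y down, z forward; pixel columns grow to the right and rows downward; lengths in m; the calibration is good to about 2 mm. A picture is of the moment at which its call begins.
A pose or a line that the arm cannot do raises robot.IKError and nothing moves.
- robot.close_job(): hands the job in; it is judged then, once.
The state is a dict: "t": time; "joint_pos": joint angles; "joint_velocities": joint speeds; "effort": joint torques, N m; "tcp_pos": TCP position; "tcp_rot": TCP orientation; "wrist_force": force on the tool from outside, world axes, zero at the start; "torque": the same for the moment, N m; "opening": opening from 0.0 (shut) to 1.0 (fully open); "gripper_force": force on a finger pad.
Only numpy, scipy, OpenCV 4.12 (cv2) and the standard library are available. Lean on these libraries where they do the work, as an engineer would, in place of code of your own. Each camera call takes 0.05 s, during which the arm holds its last target. There are 200 camera calls.

## Working session

There is one attempt and no reset: what is moved stays moved. The work goes in short steps, each a Python script; the robot and the scene stay as the last script left them, time stands still between calls to the robot, and variables do not carry over. Pictures are saved under pics/ and viewed, at most 10 in all, crops included, and the job is handed in when it is done.

```bash
mkdir -p pics
cat > h.py <<'E'
import numpy as np, cv2
from plant import robot
def grab(n,save=None):
    f=robot.grab_frame(n)
    if save: cv2.imwrite('pics/'+save,f['image'][:,:,::-1])
    return f
def pts(f):
    z=f['range_z'].astype(float); v,u=np.mgrid[:z.shape[0],:z.shape[1]]
    c=np.stack([(u-f['cx'])/f['fx']*z,(v-f['cy'])/f['fy']*z,z],-1)
    P=(c-np.array(f['t']))@np.array(f['R']); P[z==0]=np.nan
    return P
E
python3 - <<'E'
from h import *
import pickle
a=grab('top','top.png');b=grab('scene','scene.png')
pickle.dump((a,b),open('f.pkl','wb'))
s=robot.sense();print(s['t'],robot.nose_length,s['tcp_rot'])
cv2.imwrite('pics/both.png',cv2.resize(np.vstack([a['image'],b['image']])[:,:,::-1],(480,600)))
E
```

```text
0.1 0.011 [-3.13984333e+00  5.57995832e-05  2.68814145e-01]
```

View pics/top.png

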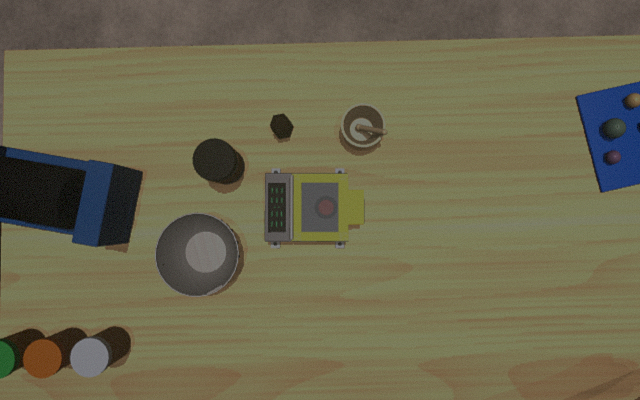

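View pics/scene.png

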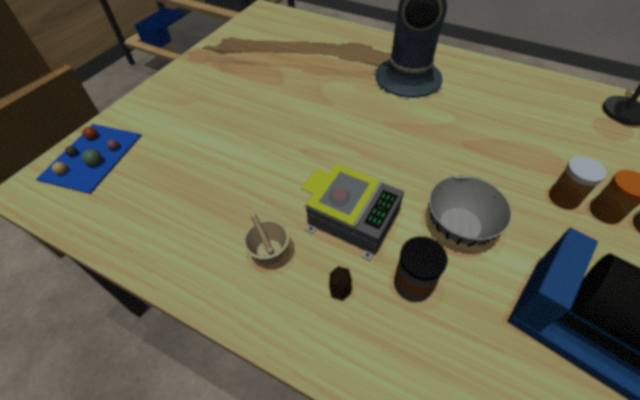

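The top view shows the timer with its yellow lip at pixel (356,206), button at (326,208) and housing at (278,207). The mortar is at (362,127), quartz (282,126), canister (216,162) and colander (198,254). The scene view agrees.

```bash
cat >> h.py <<'E'
def onplane(f,uv,h):
    uv=np.atleast_2d(np.array(uv,float)); R=np.array(f['R']);t=np.array(f['t'])
    d=np.c_[(uv[:,0]-f['cx'])/f['fx'],(uv[:,1]-f['cy'])/f['fy'],np.ones(len(uv))]@R
    o=-R.T@t
    return o+d*((h-o[2])/d[:,2])[:,None]
E
python3 - <<'E'
from h import *
import pickle
a,b=pickle.load(open('f.pkl','rb'))
R=np.array(a['R']);print('cam',-R.T@np.array(a['t']),a['fx'])
for n,f in(('top',a),('scene',b)):
    hsv=cv2.cvtColor(f['image'],cv2.COLOR_RGB2HSV)
    m=cv2.inRange(hsv,(22,170,60),(35,255,255))
    k,l,st,ce=cv2.connectedComponentsWithStats(m); i=1+np.argmax(st[1:,4]); print(n,st[i])
    c=max(cv2.findContours((l==i).astype(np.uint8),0,2)[0],key=cv2.contourArea)[:,0]
    W=onplane(f,c,.074)[:,:2]
    r=cv2.minAreaRect((W*1000).astype(np.float32)); print('rect mm',r, cv2.boxPoints(r).round(0).tolist())
    P=pts(f); print('z on guard',np.nanmedian(P[l==i],0))
    hull=cv2.convexHull((W*1000).astype(np.float32))[:,0]; print(cv2.approxPolyDP(hull,6,True)[:,0].round(0).tolist())
for n,uv,h in(('button',(326,208),.067),('mortar',(362,127),.06),('pestletip',(385,132),.09),('quartz',(282,126),.095),('can',(213,160),.116),('col',(198,254),.075)):
    print(n,onplane(a,uv,h)[0].round(3))
E
```

```text
cam [0.5534302  0.03955376 0.99346223] 454.06396727548656Traceback (most recent call last):
  File "<stdin>", line 8, in <module>
    return _wrapfunc(a, 'argmax', axis=axis, out=out, **kwds)
    return bound(*args, **kwds)
ValueError: attempt to get argmax of an empty sequence
```

```bash
cat > m.py <<'E'
from h import *
import pickle
a,b=pickle.load(open('f.pkl','rb'))
for n,f,q in(('top',a,(206,356)),('scene',b,(182,318))):
    hsv=cv2.cvtColor(f['image'],cv2.COLOR_RGB2HSV); s=hsv[q]; print(n,s,'wood',hsv[330,300])
    m=cv2.inRange(hsv,(int(s[0])-5,int(s[1])-45,40),(int(s[0])+5,255,255))
    k,l,st,ce=cv2.connectedComponentsWithStats(m); i=l[q]; print(st[i])
    c=max(cv2.findContours((l==i).astype(np.uint8),0,2)[0],key=cv2.contourArea)[:,0]
    W=onplane(f,c,.074)[:,:2]
    r=cv2.minAreaRect((W*1000).astype(np.float32)); print('rect mm',r, cv2.boxPoints(r).round(0).tolist())
    P=pts(f); print('z on guard',np.nanmedian(P[l==i],0))
    hull=cv2.convexHull((W*1000).astype(np.float32)); print(cv2.approxPolyDP(hull,6,True)[:,0].round(0).tolist())
for n,uv,h in(('button',(326,208),.067),('mortar',(362,127),.06),('pestletip',(385,132),.09),('quartz',(282,126),.095),('can',(213,160),.116),('col',(198,254),.075)):
    print(n,onplane(a,uv,h)[0].round(3))
E
python3 m.py
```

```text
top [ 30 145 121] wood [ 31  68 124]
[ 292  173   72   69 2354]
rect mm ((578.9096069335938, 33.55613708496094), (144.0940399169922, 137.44784545898438), 88.82466888427734) [[509.0, -37.0], [646.0, -40.0], [649.0, 104.0], [512.0, 107.0]]
z on guard [0.57780588 0.01292075 0.07344259]
[[613.0, -39.0], [647.0, -6.0], [648.0, 104.0], [514.0, 107.0], [511.0, -4.0], [543.0, -37.0]]
scene [ 32 185 156] wood [ 28  81 145]
[ 302  164   77   62 1514]
rect mm ((579.0846557617188, 33.50831985473633), (143.95401000976562, 137.20046997070312), 88.8752212524414) [[509.0, -37.0], [646.0, -40.0], [649.0, 104.0], [512.0, 107.0]]
z on guard [0.58674672 0.01695892 0.07535918]
[[512.0, -5.0], [546.0, -37.0], [610.0, -37.0], [646.0, -4.0], [648.0, 104.0], [515.0, 104.0]]
button [0.577 0.037 0.067]
mortar [ 0.743 -0.042  0.06 ]
pestletip [ 0.726 -0.085  0.09 ]
quartz [0.742 0.121 0.095]
can [0.674 0.254 0.116]
col [0.491 0.296 0.075]
```

```bash
cat >> h.py <<'E'
from scipy.spatial.transform import Rotation as Ro
ex=np.array([.0208,.9998,0]); H=np.array([.5805,.1085,.073]); N=robot.nose_length; Z=np.array([0,0,1.])
def att(phi,sgn,psi=0):
    hdir=Ro.from_euler('z',psi).apply(ex)
    d=hdir*np.cos(phi)-Z*np.sin(phi); y=sgn*np.cross(Z,hdir); x=np.cross(y,d)
    return Ro.from_matrix(np.c_[x,y,d]).as_euler('xyz'), d, hdir*np.sin(phi)+Z*np.cos(phi)
def tcp(corner,d,n): return corner-.011*n-N*d
def plate(r,th,off=0):  # point on underside, off below
    return H-ex*r*np.cos(th)+Z*r*np.sin(th)-(off+.003)*(ex*-np.sin(th)+Z*np.cos(th))
E
python3 - <<'E'
from h import *
for psi in (0,-.4,-.8):
  for phi in np.radians([20,35,45,55]):
    for s in(1,-1):
        o,d,n=att(phi,s,psi)
        W=[plate(.2,0,.01),plate(.127,0,.008)]+[plate(.127,t) for t in(.3,.6,.9,1.2,1.5,1.75)]
        q=[robot.inverse_kinematics(tcp(c,d,n),o) for c in W]
        print(psi,round(np.degrees(phi)),s,[int(x is not None) for x in q], None if q[1] is None else np.round(q[1],2),None if q[-1] is None else np.round(q[-1],2))
E
```

```text
0 20 1 [1, 1, 1, 1, 1, 1, 1, 1] [ 0.47  0.92 -0.05  1.76 -1.03  1.4  -2.02] [ 0.64  0.74 -0.62  1.87 -0.96  1.08 -2.36]
0 20 -1 [1, 1, 1, 1, 1, 1, 1, 1] [ 0.94  1.08 -0.75  1.73 -0.54  1.07  0.72] [ 0.84  0.87 -0.93  1.86 -0.72  0.92  0.59]
0 35 1 [1, 1, 1, 1, 1, 1, 1, 1] [ 0.4   0.79 -0.02  1.81 -0.94  1.21 -2.12] [ 0.24  0.53 -0.14  1.89 -1.02  1.14 -2.39]
0 35 -1 [1, 1, 1, 1, 1, 1, 1, 1] [ 0.89  0.94 -0.75  1.78 -0.41  0.94  0.57] [ 0.72  0.68 -0.82  1.86 -0.64  0.9   0.44]
0 45 1 [1, 1, 1, 1, 1, 1, 1, 1] [ 0.37  0.71 -0.05  1.84 -0.84  1.07 -2.24] [ 0.19  0.47 -0.15  1.87 -0.86  1.05 -2.55]
0 45 -1 [1, 1, 1, 1, 1, 1, 1, 1] [ 0.83  0.84 -0.72  1.81 -0.32  0.86  0.47] [ 0.65  0.59 -0.78  1.85 -0.5   0.87  0.29]
0 55 1 [1, 1, 1, 1, 1, 1, 1, 1] [ 0.32  0.64 -0.07  1.86 -0.71  0.94 -2.39] [-0.52  0.49  0.72  1.89 -1.01  1.23 -2.46]
0 55 -1 [1, 1, 1, 1, 1, 1, 1, 1] [ 0.76  0.75 -0.68  1.84 -0.21  0.8   0.33] [ 0.59  0.54 -0.78  1.83 -0.32  0.86  0.08]
-0.4 20 1 [1, 1, 1, 1, 1, 1, 1, 1] [ 1.07  1.04 -0.8   1.99 -0.93  0.7  -2.19] [ 1.06  0.94 -1.2   2.13 -1.03  0.39 -2.39]
-0.4 20 -1 [1
[... 983 characters left out ...]
-1 [0, 1, 0, 1, 1, 1, 1, 1] [-0.26  1.14  0.9   2.32  4.16  1.95  1.24] [ 0.99  0.81 -1.19  2.36  3.64  0.47  2.07]
-0.8 35 1 [1, 0, 0, 0, 0, 0, 0, 1] None [ 0.84  0.48 -1.01  2.28  4.11  0.27 -1.82]
-0.8 35 -1 [1, 0, 0, 0, 0, 0, 0, 1] None [ 0.84  0.48 -1.01  2.28  4.11  0.27  1.32]
-0.8 45 1 [1, 1, 1, 0, 0, 0, 0, 0] [ 1.2   1.01 -1.24  2.2   1.43  0.22  1.35] None
-0.8 45 -1 [1, 1, 1, 0, 1, 1, 0, 0] [ 1.2   1.01 -1.24  2.2   1.43  0.22 -1.8 ] None
-0.8 55 1 [1, 1, 1, 1, 1, 1, 1, 1] [ 1.11  0.89 -1.21  2.16  1.12  0.34  1.54] [ 0.82  0.45 -1.15  2.11  0.3   0.31  1.88]
-0.8 55 -1 [1, 1, 1, 1, 1, 1, 1, 1] [ 0.7   0.56 -0.59  2.17 -1.01  0.24  0.38] [ 0.47  0.29 -0.67  2.12 -0.53  0.32 -0.5 ]
```

Run:
```python
from h import *
o,d,n=att(np.radians(40),-1)
robot.grip(0.0)
robot.goto(tcp(plate(.25,0,-.12),d,n),o)
robot.move_straight(tcp(plate(.22,0,.009),d,n),vel=.2)
robot.move_straight(tcp(plate(.16,0,.009),d,n),vel=.1)
a=grab('scene','s1.png');w=grab('wrist','w1.png')
s=robot.sense();print(s['t'],s['tcp_pos'],s['wrist_force'])
cv2.imwrite('pics/c1.png',np.hstack([cv2.resize(a['image'][60:300,180:500],(400,300)),cv2.resize(w['image'],(400,300))])[:,:,::-1])
```

```text
4.775 [ 0.57709519 -0.06805475  0.05934775] [-0.79674794 -0.37171605 -0.03584267]
```

View pics/c1.png

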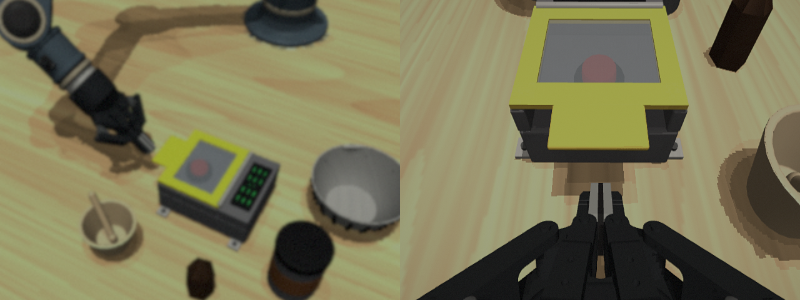

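The crop shows the closed fingertips at (600,185), centred in front of the lip, which spans (550–648, 150). The neighbours are clear, so I'll lift the guard now.

Run:
```python
from h import *
o,d,n=att(np.radians(40),-1)
robot.move_straight(tcp(plate(.137,0,.009),d,n),vel=.08)
print(robot.sense()['wrist_force'].__repr__())
for t in np.arange(.15,1.76,.2):
    robot.move_straight(tcp(plate(.133,t),d,n),vel=.12)
    print(round(t,2),np.round(robot.sense()['wrist_force'],1))
robot.sleep(.3)
p=np.array(robot.sense()['tcp_pos'])
robot.move_straight(p-ex*.12+Z*.03,vel=.2)
robot.sleep(.5)
a=grab('scene');t=grab('top');print(robot.sense()['t'])
cv2.imwrite('pics/c2.png',np.hstack([cv2.resize(a['image'][60:300,180:500],(400,300)),cv2.resize(t['image'][80:320,150:470],(400,300))])[:,:,::-1])
```

```text
array([ 0.15425718, -0.11530816,  0.21960303])
0.15 [-0.4 -0.5 -0.2]
0.35 [ 0.3 -0.9 -0.4]
0.55 [-0.7  0.4 -0.4]
0.75 [-0.3 -1.  -0.9]
0.95 [ 0.5 -1.1 -0.8]
1.15 [-0.9  0.4  0.4]
1.35 [ 0.   0.7 -0. ]
1.55 [ 1.4 -0.3 -0.1]
1.75 [-0.7 -0.6 -0.8]
10.2833
```

View pics/c2.png

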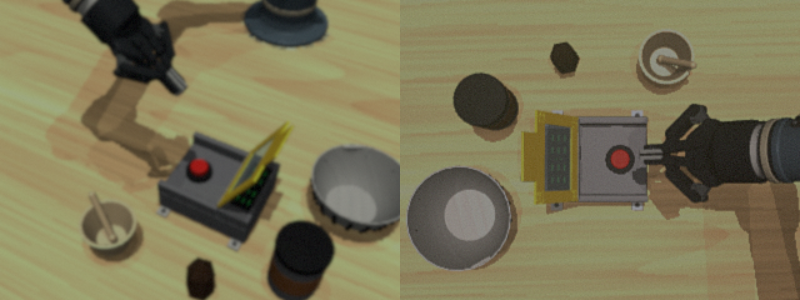

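The guard leans back open, hinge edge at crop (578,158), and the red button is exposed at (620,159). Nothing else has moved. Next is the press.

Run:
```python
from h import *
o,d,n=att(np.radians(90),-1)
B=H-ex*.072; B[2]=.067
up=lambda h,y=0: B-ex*y+Z*(h+N)
robot.goto(up(.12,.06),o)
robot.move_straight(up(.05,.01),vel=.15)
robot.move_straight(up(.008),vel=.1)
s0=np.array(robot.sense()['wrist_force'])
print('c',robot.move_straight(up(-.009),vel=.02,contact_N=15))
robot.sleep(.3)
s=robot.sense(); print('tip z',s['tcp_pos'][2]-N,np.array(s['wrist_force'])-s0,s['tcp_rot'])
w=grab('scene')
robot.move_straight(up(.06),vel=.1)
robot.move_straight(up(.12,.1),vel=.2); robot.sleep(.4)
a=grab('scene');print(robot.sense()['t'])
cv2.imwrite('pics/c3.png',np.hstack([cv2.resize(f['image'][60:300,180:500],(400,300)) for f in (w,a)])[:,:,::-1])
```

```text
c True
tip z 0.06111775377059686 [-1.1509291  -1.05495314  5.63683953] [3.14144284e+00 8.30459837e-04 1.54979044e+00]
15.3583
```

View pics/c3.png

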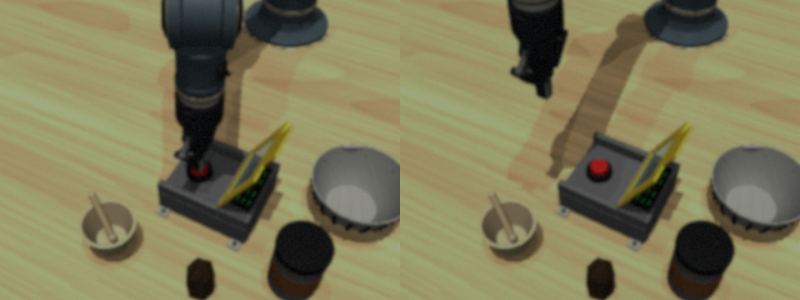

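The left crop shows the fingertips on the button at (198,165); the right shows it released at (598,168) with the guard open. The held force was only about 5.6 N, so I'll press once more, firmly against the stop, to be sure.

Run:
```python
from h import *
B=H-ex*.072; B[2]=.067
up=lambda h,y=0: B-ex*y+Z*(h+N)
robot.move_straight(up(.02),vel=.15)
s0=np.array(robot.sense()['wrist_force'])
print(robot.move_straight(up(-.0075),vel=.03,contact_N=30))
robot.sleep(.4)
s=robot.sense(); print('tip z',s['tcp_pos'][2]-N,np.array(s['wrist_force'])-s0)
robot.move_straight(up(.06),vel=.1)
robot.move_straight(up(.12,.1),vel=.2); robot.sleep(.5)
f=grab('scene'); P=pts(f); hsv=cv2.cvtColor(f['image'],cv2.COLOR_RGB2HSV)
m=(hsv[...,1]>200)&((hsv[...,0]<6)|(hsv[...,0]>174)); m&=np.linalg.norm(P[...,:2]-B[:2],axis=-1)<.015
print('button z',np.nanmedian(P[m][:,2]),m.sum(),robot.sense()['t'])
print(robot.close_job())
```

```text
False
tip z 0.06096915494030375 [-4.29085002  0.42916243 12.02484474]
button z 0.06794999881675012 112 20.025
the job is handed in; nothing more can be done
None
```

The guard is flipped open and stays there; I then pressed the red button against its stop twice and it came back up. The job is handed in (about 20 s of the 45 s used), with the bystanders standing where they were.

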